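# Rock a jammed core plug out of a film roll

## Task

The orange core plug is jammed in the top of the blue film roll, tighter than the roll is heavy, and it gives in one direction only, which must be felt for. Rock the plug from side to side that way while you ease it up until it comes out, keeping the roll standing flat on the table without lifting or tipping it, then put the plug in the white tray. Do not knock over the solvent bottle.

Things in the scene. Friction and masses are not known exactly. Their poses are not given: they have to be found in the camera images.
- film_roll: Blue film roll standing on end, loose on the table, about 0.95 kg (varies by 10 percent); 160 mm across, 80 mm high. Its card core has a 76 mm bore with its rim 82 mm up. Origin: centre of the underside, z up. Its own axes do not show which way the plug gives.
- roll_mouth (a point): Centre of the core's mouth, 82 mm above the roll's underside. Hidden in the bore, two sprung rubber buttons on opposite sides, 9 mm below the mouth, grip the round spigot; across from them firm ones, 4 to 37 mm down, guide it. Their direction is unknown. The plug rocks easily toward a sprung button; toward a firm one it stops within about 0.05 rad and the roll tips instead.
- plug_grip (a point): Centre of the upright grip block of the orange core plug (0.25 kg): block 44 mm (x) by 28 mm (y), top 21 mm above this point, flange top 28 mm below it, sprung buttons 52 mm below it at the start. z up along the plug. Rocking it 0.1 rad the way it gives takes up to 0.35 N m; across that the roll tips at about 0.7. Hold it firmly.
- core_plug: The same plug; origin at the centre of its foot, 99 mm below the block's centre, z up. Foot up: round spigot 44 mm across, 65 mm long; flange 82 mm across, 6 mm thick, 9 mm above the core's rim; block. Free after rising about 55 mm. Pulled straight it lifts the roll; rocked, its sides (22 mm from the axis) slip opposite ways and it walks up if each swing slips them more than it is raised.
- tray_floor (a point): Centre of the inner floor of a loose white open tray, 133 mm (x) by 298 mm (y) outside, 2 mm walls 43 mm high; floor 2 mm above the table, z up.
- solvent: Flat clear bottle of solvent with a black cap, 31 x 57 x 138 mm, standing loose behind the work; origin: centre of its underside, z up.
There are look-alikes about, which are no part of the job. Several things have the shape of the film_roll; the one meant has the colours described above. Of the things that look like the core_plug, the smaller one is meant.

How it is judged:
On the way, in this order (a step that is already met when the one before it is completed fails the run):
1. the plug is rocked (at least 0.09 rad against the roll) while still held in the bore (angle between the z axis of plug_grip and the z axis of film_roll, either way round above 0.09 rad and z of plug_grip in the frame of film_roll below 0.15 m).
2. the plug is out of the core, the roll still standing on the table (z of plug_grip in the frame of film_roll above 0.18 m and height (world z) of film_roll below 0.008 m), for 0.1 s.
At the end, for the whole second after the job is handed in: The plug rests in the white tray (blade centre within the tray's walls and less than 115 mm above its floor), at rest; the tray lies flat; the roll stands upright on the table (under 8 mm off it, under 0.08 rad); the solvent bottle stands (x of plug_grip in the frame of tray_floor between -0.066 and 0.066 m and y of plug_grip in the frame of tray_floor between -0.148 and 0.148 m and z of plug_grip in the frame of tray_floor below 0.115 m and contact force between core_plug and parts_tray above 0.3 N and angle between tray_floor's own z axis and vertical below 0.1 rad and linear speed of core_plug below 0.03 m/s and height (world z) of film_roll below 0.008 m and angle between film_roll's own z axis and vertical below 0.08 rad and angle between solvent's own z axis and vertical below 0.3 rad); the robot touches nothing.
It fails at once if the roll is lifted (centre of its underside more than 8 mm off the table) (height (world z) of film_roll above 0.008 m).
It fails at once if the roll is tipped by more than 0.08 rad (angle between film_roll's own z axis and vertical above 0.08 rad).
It fails at once if the solvent bottle is knocked over (angle between solvent's own z axis and vertical above 0.5 rad).
It also fails if it takes over 72 s, if anything falls off the work surface, if the arm or the gripper's body presses on something with over 40 N, if the wrist force passes 120 N, or if a joint passes its speed limit or range.

## Robot

A 6-joint arm with a two-finger parallel gripper is mounted at the origin on the work surface; the furniture and walls round the work are solid. World frame = base frame: x ahead of the robot, y to its left, z up, the work surface at z = 0. Lengths are in m, angles in rad, forces in N, time in s.
With the tool pointing down it reaches from about 0.275 to 1 m from the base axis. Payload 8.4 kg.
Tool frame: the origin (TCP) lies on the centre line of the jaws, within the pads' length; the fingertips stand 17 mm ahead of it and the grasp point (between the pads) lies 2 mm behind it (bot.tcp_to_tips is the y of the fingertips in the tool frame, in m); y points along the fingers, z is the direction in which the jaws open and shut, and the axes are right-handed (so a half turn about y gives the same grasp; the last joint's range is limited). The gripper opens to 85 mm and grips with 20 to 120 N. Pads are 22 mm wide; open, the fingers measure 114 mm over their backs; the gripper's body (76 mm by 85 mm) begins 54 mm behind the grasp point. The pads swing forward as they close: fully open they stand 13 mm farther back than shut.
Start: joints at [-1.124, 0.353, 1.633, -0, 1.155, -0.002], TCP at [0.271, -0.563, 0.248] pointing down, gripper open.
Joint ranges: [-2.63, 2.63], [-0.92, 2.1], [0.06, 2.66], [-1.3, 4.44], [0, 2.69], [-3.02, 3.02]. Speed limits (rad/s): [2.22, 2.22, 2.79, 3.14, 3.14, 3.14].

## Interface

Orientations are given as a unit quaternion [x, y, z, w].
In Python, from workcell import bot, hand, kinematics, get_obs, vision, hand_in gives the robot as it stands. The module is installed in compiled form; this text tells all that it offers. Calls block until the motion is done:
- bot.reach(position, orientation): joint-space move of the TCP to a pose.
- bot.servo_line(position, ori=None, velocity=0.15): straight line of the TCP; ori=None keeps the orientation; velocity is the mean speed in m/s.
- bot.goto_joints(angles): joint-space move.
- hand.move_gripper(opening, strength=None): finger opening in m; strength is the grip in N (None keeps the last); returns when the fingers have stopped.
- bot.dwell(seconds).
- kinematics.solve_ik(position, orientation): joint angles nearest the present ones, or None.
- get_obs(): the state.
- vision.read_camera(name): name is "side" or "top" or "wrist"; returns a dict with "frame" (420x560x3 uint8, red, green, blue), "intrinsics" (3x3 intrinsics, pixels), "dist" ([k1, k2, p1, p2, k3] as OpenCV has them; the pictures are not rectified), "view" (4x4, takes a point from world to camera coordinates). Camera axes: x right, y down, z forward; pixel columns grow to the right and rows downward; lengths in m; the calibration is good to about 2 mm. A picture is of the moment at which its call begins. There is no depth.
A pose or a line that the arm cannot do raises bot.IKError and nothing moves.
- hand_in(): hands the job in, once; it reports no verdict.
The state is a dict: "time_s": time; "joint_pos": joint angles; "joint_vel": joint speeds; "joint_efforts": joint torques, N m; "position": TCP position; "orientation": TCP orientation; "wrist_force": force on the tool from outside, world axes, zero at the start; "ft_torque": the same for the moment, N m; "gripper_width": finger opening in m.
Only numpy, scipy, OpenCV 4.12 (cv2) and the standard library are available. Lean on these libraries where they do the work, as an engineer would, in place of code of your own. Each camera call takes 0.05 s, during which the arm holds its last target.

## Working session

There is one attempt and no reset: what is moved stays moved. The work goes in short steps, each a Python script; the robot and the scene stay as the last script left them, time stands still between calls to the robot, and variables do not carry over. Pictures are saved under pics/ and viewed, and the job is handed in when it is done.

```bash
mkdir -p pics; python3 - <<'E'
from workcell import bot, hand, kinematics, get_obs, vision
import cv2,numpy as np
o=get_obs(); print({k:np.round(v,3) for k,v in o.items()}, bot.tcp_to_tips)
for n in ["side","top","wrist"]:
    c=vision.read_camera(n); cv2.imwrite(f"pics/{n}0.png",c["frame"][:,:,::-1])
    print(n,np.round(c["intrinsics"],1).tolist(),np.round(c["dist"],4),np.round(c["view"],3).tolist())
E
```

```text
{'time_s': np.float64(0.0), 'joint_pos': array([-1.124,  0.354,  1.634, -0.   ,  1.155, -0.002]), 'joint_vel': array([-0.001, -0.002, -0.001,  0.   , -0.002, -0.001]), 'joint_efforts': array([-0.0000e+00, -6.0525e+01, -3.4205e+01, -0.0000e+00,  1.0000e-02,
       -0.0000e+00]), 'position': array([ 0.271, -0.563,  0.248]), 'orientation': array([-0.157,  0.69 , -0.689,  0.157]), 'wrist_force': array([ 1.076,  0.043, -0.993]), 'ft_torque': array([-0.034,  0.021, -0.003]), 'gripper_width': np.float64(0.085)} 0.017
side [[389.7, 0.0, 282.9], [0.0, 389.7, 214.6], [0.0, 0.0, 1.0]] [-0.0814  0.      0.      0.      0.    ] [[0.954, -0.298, 0.024, -0.557], [-0.151, -0.551, -0.82, 0.039], [0.258, 0.779, -0.571, 1.305], [0.0, 0.0, 0.0, 1.0]]
top [[525.4, 0.0, 270.8], [0.0, 525.4, 206.2], [0.0, 0.0, 1.0]] [0.0134 0.     0.     0.     0.    ] [[0.036, -0.999, 0.003, -0.232], [-0.979, -0.036, -0.202, 0.525], [0.202, 0.004, -0.979, 1.86], [0.0, 0.0, 0.0, 1.0]]
wrist [[290.9, 0.0, 282.1], [0.0, 290.9, 209.9], [0.0, 0.0, 1.0]] [-0.0065  0.      0.      0.      0.    ] [[0.433, -0.901, -0.001, -0.624], [-0.851, -0.409, 0.328, -0.042], [-0.296, -0.141, -0.945, 0.382], [0.0, 0.0, 0.0, 1.0]]
```

View pics/side0.png

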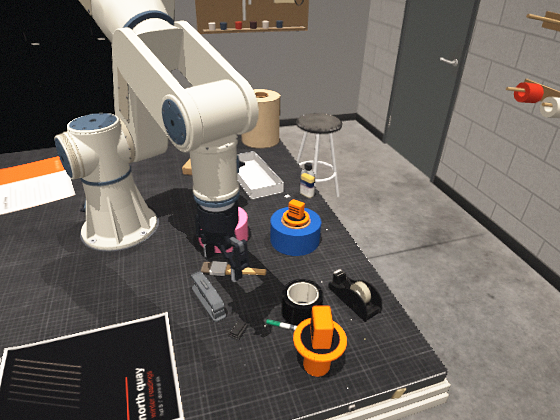

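View pics/top0.png

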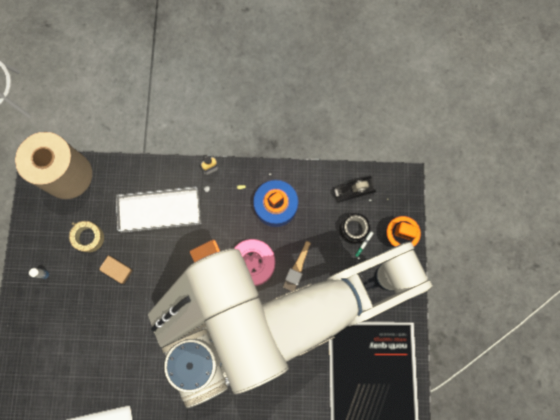

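View pics/wrist0.png

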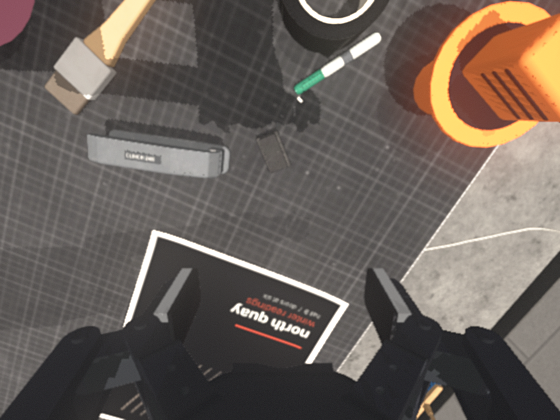

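```bash
cat > h.py <<'E'
from workcell import bot, hand, kinematics, get_obs, vision
import cv2,numpy as np
from scipy.spatial.transform import Rotation as R
def ray(c,px):
    K,d,V=map(np.asarray,(c["intrinsics"],c["dist"],c["view"]))
    n=cv2.undistortPoints(np.array([[px]],float),K,d)[0,0]
    v=V[:3,:3].T@np.array([n[0],n[1],1]); o=-V[:3,:3].T@V[:3,3]
    return o,v/np.linalg.norm(v)
def atz(c,px,z):
    o,v=ray(c,px); return o+v*(z-o[2])/v[2]
def tri(*cp):
    A=np.zeros((3,3));b=np.zeros(3);rs=[ray(c,p) for c,p in cp]
    for o,v in rs:
        P=np.eye(3)-np.outer(v,v);A+=P;b+=P@o
    x=np.linalg.solve(A,b); return x,[np.linalg.norm(np.cross(x-o,v)) for o,v in rs]
def proj(c,p):
    K,d,V=map(np.asarray,(c["intrinsics"],c["dist"],c["view"]))
    return cv2.projectPoints(np.atleast_2d(np.asarray(p,float)),cv2.Rodrigues(V[:3,:3])[0],V[:3,3],K,d)[0][:,0]
def crop(c,x0,y0,w,h,s,fn):
    f=c["frame"][y0:y0+h,x0:x0+w,::-1]
    cv2.imwrite(fn,cv2.resize(f,None,fx=s,fy=s,interpolation=cv2.INTER_CUBIC))
E
python3 - <<'E'
from h import *
import pickle
c={n:vision.read_camera(n) for n in("side","top")}
pickle.dump(c,open("c0.pkl","wb"))
crop(c["side"],230,140,100,120,5,"pics/s1.png")
crop(c["top"],200,150,110,90,7,"pics/t1.png")
crop(c["top"],105,175,110,65,7,"pics/t2.png")
for z in(0.08,0.14,0.0): print(z,atz(c["top"],(276,201),z),atz(c["side"],(297,212),z))
print("tray",atz(c["top"],(158,210),0.02), "bottle",atz(c["top"],(209,163),0.13),atz(c["side"],(306,196),0))
E
```

```text
0.08 [ 0.54775034 -0.23078563  0.08      ] [ 0.57044306 -0.18909928  0.08      ]
0.14 [ 0.53469829 -0.23046532  0.14      ] [ 0.53930364 -0.27111022  0.14      ]
0.0 [ 0.56515307 -0.23121271  0.        ] [ 0.61196228 -0.07975137  0.        ]
tray [0.5106021 0.2040033 0.02     ] bottle [0.66618586 0.01220097 0.13      ] [0.68065938 0.01359421 0.        ]
```

```bash
ls pics
```

```text
s1.png
side0.png
t1.png
t2.png
top0.png
wrist0.png
```

View pics/s1.png

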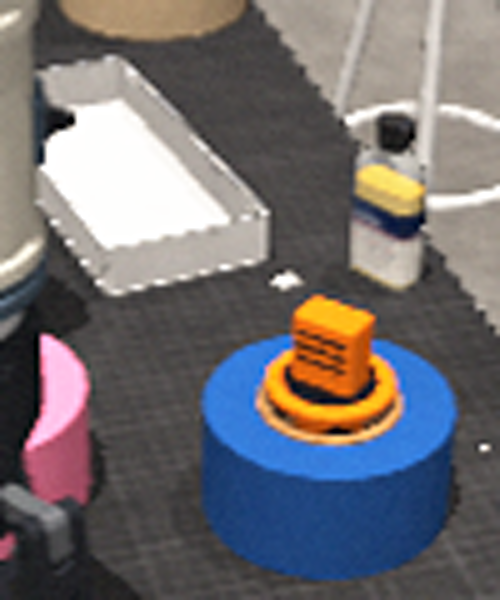

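View pics/t1.png

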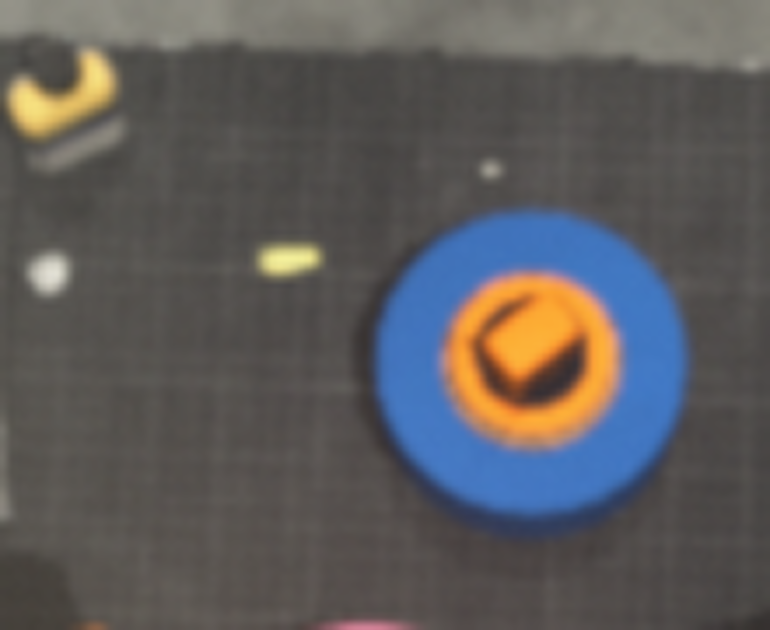

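View pics/t2.png

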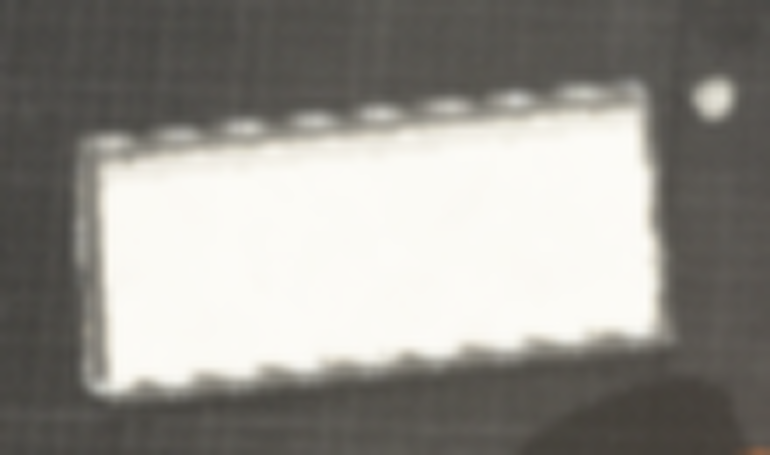

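```bash
cat >> h.py <<'E'
def qdown(yaw): # jaw axis (tool z) along yaw, tool y down
    z=np.array([np.cos(yaw),np.sin(yaw),0]);y=np.array([0,0,-1.]);x=np.cross(y,z)
    return R.from_matrix(np.c_[x,y,z]).as_quat()
E
python3 - <<'E'
from h import *
import pickle
c=pickle.load(open("c0.pkl","rb"))
P=[atz(c["top"],(200+x/7-.5,150+y/7-.5),.146) for x,y in[(483,350),(545,292),(583,330),(522,385)]]
P=np.array(P);print(P.round(3),P.mean(0).round(3))
for i in range(4):
    d=P[(i+1)%4]-P[i];print(np.linalg.norm(d).round(3),np.degrees(np.arctan2(d[1],d[0])).round(1))
print("flange",atz(c["top"],(200+532/7,150+360/7),.097),"roll top",atz(c["top"],(200+531/7,150+362/7),.08))
T=np.array([atz(c["top"],(105+x/7,175+y/7),.045) for x,y in[(85,145),(640,90),(665,340),(95,392)]]);print(T.round(3),T.mean(0))
print(tri((c["top"],(276.2,198.1)),(c["side"],(296.6,202.8))))
for yaw in np.radians(np.arange(-180,180,15)):
    q=kinematics.solve_ik([0.52,-.23,.35],qdown(yaw)); print(round(np.degrees(yaw)),None if q is None else np.round(q,2))
o=get_obs();M=R.from_quat(o["orientation"]).as_matrix();print(M.round(2))
E
```

```text
[[ 0.538 -0.204  0.146]
 [ 0.568 -0.234  0.146]
 [ 0.55  -0.253  0.146]
 [ 0.521 -0.224  0.146]] [ 0.544 -0.229  0.146]
0.043 -44.1
0.027 -133.7
0.041 134.7
0.026 49.5
flange [ 0.54248892 -0.23074851  0.097     ] roll top [ 0.54510188 -0.23036195  0.08      ]
[[0.554 0.352 0.045]
 [0.594 0.064 0.045]
 [0.461 0.042 0.045]
 [0.423 0.335 0.045]] [0.50805358 0.19815965 0.045     ]
(array([ 0.54759199, -0.23155979,  0.14526008]), [np.float64(0.0036925751643989593), np.float64(0.003692575164399135)])
-180 [-0.42  0.18  1.63 -0.    1.33  2.72]
-165 [-0.42  0.18  1.63 -0.    1.33  2.46]
-150 [-0.42  0.18  1.63 -0.    1.33  2.2 ]
-135 [-0.42  0.18  1.63 -0.    1.33  1.94]
-120 [-0.42  0.18  1.63  0.    1.33  1.68]
-105 [-0.42  0.18  1.63 -0.    1.33  1.41]
-90 [-0.42  0.18  1.63 -0.    1.33  1.15]
-75 [-0.42  0.18  1.63 -0.    1.33  0.89]
-60 [-0.42  0.18  1.63 -0.    1.33  0.63]
-45 [-0.42  0.18  1.63 -0.    1.33  0.37]
-30 [-0.42  0.18  1.63 -0.    1.33  0.1 ]
-15 [-0.42  0.18  1.63 -0.    1.33 -0.16]
0 [-0.42  0.18  1.63 -0.    1.33 -0.42]
15 [-0.42  0.18  1.63 -0.    1.33 -0.68]
30 [-0.42  0.18  1.63 -0.    1.33 -0.94]
45 [-0.42  0.18  1.63  0.    1.33 -1.2 ]
60 [-0.42  0.18  1.63 -0.    1.33 -1.47]
75 [-0.42  0.18  1.63 -0.    1.33 -1.73]
90 [-0.42  0.18  1.63 -0.    1.33 -1.99]
105 [-0.42  0.18  1.63 -0.    1.33 -2.25]
120 [-0.42  0.18  1.63 -0.    1.33 -2.51]
135 [-0.42  0.18  1.63 -0.    1.33 -2.78]
150 None
165 [-0.42  0.18  1.63 -0.    1.33  2.98]
[[-0.9  -0.    0.43]
 [-0.43  0.   -0.9 ]
 [ 0.   -1.   -0.  ]]
```

```bash
python3 - <<'E'
from h import *
c=vision.read_camera("wrist");o=get_obs()
V=np.array(c["view"]);M=R.from_quat(o["orientation"]).as_matrix();p=o["position"]
Rc=V[:3,:3].T;C=-Rc@V[:3,3]
Rt=M.T@Rc;tt=M.T@(C-p);print(Rt.round(3),tt.round(3))
for yaw in (-135,-45,45,-90,0):
  for pos in([.53,-.22,.36],[.50,-.2,.36],[.55,-.25,.36]):
    q=R.from_quat(qdown(np.radians(yaw))).as_matrix()
    Rw=q@Rt;Cw=q@tt+pos;c2=dict(c);W=np.eye(4);W[:3,:3]=Rw.T;W[:3,3]=-Rw.T@Cw;c2["view"]=W
    print(yaw,pos,proj(c2,[[.546,-.231,.146],[.546,-.231,0]]).round().tolist())
E
```

```text
[[ 0.001  0.945  0.328]
 [-0.    -0.328  0.945]
 [ 1.    -0.001 -0.   ]] [-0.085 -0.126  0.   ]
-135 [0.53, -0.22, 0.36] [[279.0, 168.0], [280.0, 151.0]]
-135 [0.5, -0.2, 0.36] [[273.0, 138.0], [275.0, 129.0]]
-135 [0.55, -0.25, 0.36] [[273.0, 197.0], [276.0, 172.0]]
-45 [0.53, -0.22, 0.36] [[298.0, 181.0], [293.0, 161.0]]
-45 [0.5, -0.2, 0.36] [[328.0, 175.0], [315.0, 156.0]]
-45 [0.55, -0.25, 0.36] [[268.0, 175.0], [272.0, 156.0]]
45 [0.53, -0.22, 0.36] [[285.0, 199.0], [284.0, 174.0]]
45 [0.5, -0.2, 0.36] [[290.0, 226.0], [288.0, 194.0]]
45 [0.55, -0.25, 0.36] [[291.0, 171.0], [288.0, 153.0]]
-90 [0.53, -0.22, 0.36] [[291.0, 171.0], [289.0, 153.0]]
-90 [0.5, -0.2, 0.36] [[309.0, 145.0], [301.0, 135.0]]
-90 [0.55, -0.25, 0.36] [[266.0, 187.0], [271.0, 165.0]]
0 [0.53, -0.22, 0.36] [[295.0, 193.0], [292.0, 169.0]]
0 [0.5, -0.2, 0.36] [[319.0, 209.0], [309.0, 181.0]]
0 [0.55, -0.25, 0.36] [[279.0, 168.0], [280.0, 151.0]]
```

```bash
python3 - <<'E'
from h import *
import pickle
L=[]
for i,yaw in enumerate((-45,45)):
    bot.reach([.546,-.231,.33],qdown(np.radians(yaw)))
    c=vision.read_camera("wrist");L.append(c)
    crop(c,150,60,280,210,2.8,f"pics/w{i+1}.png")
L.append(vision.read_camera("top"));pickle.dump(L,open("c1.pkl","wb"))
print(get_obs()["time_s"],get_obs()["position"])
crop(L[2],0,130,320,200,2.5,"pics/t3.png")
E
```

```text
3.4667 [ 0.5459587  -0.23113984  0.32999549]
```

View pics/w1.png

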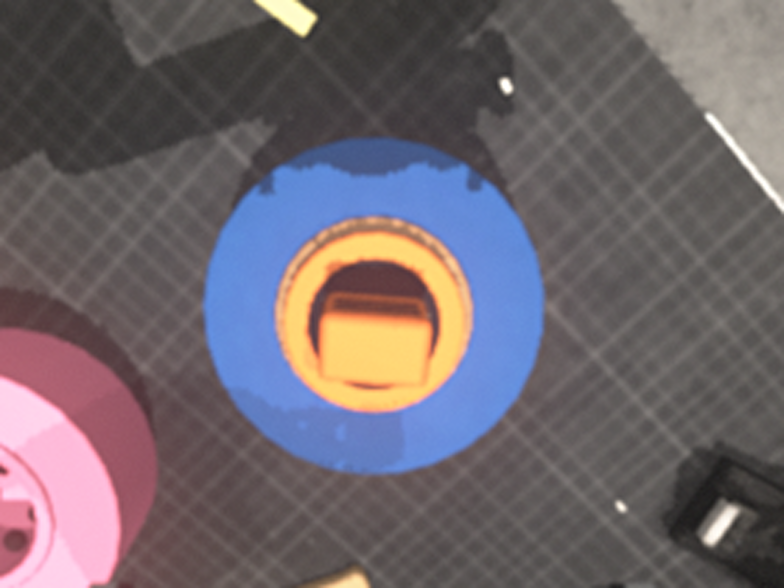

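View pics/w2.png

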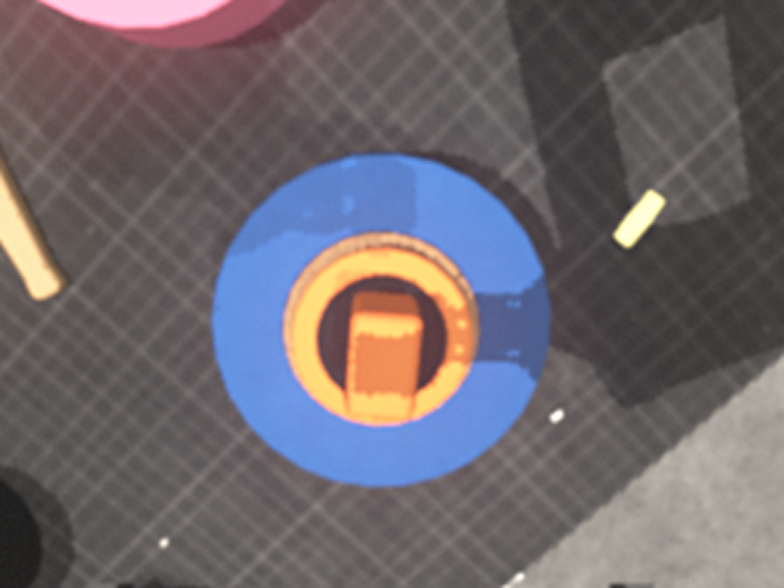

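View pics/t3.png

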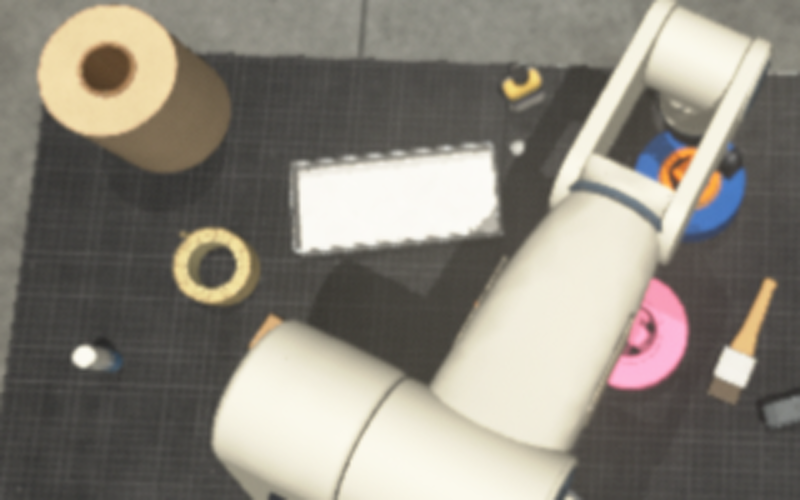

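```bash
cat > ov.py <<'E'
from h import *
import pickle,sys
L=pickle.load(open("c1.pkl","rb"))
def px(a): return (150+(a[0]+.5)/2.8-.5,60+(a[1]+.5)/2.8-.5)
x,r=tri((L[0],px((376,350))),(L[1],px((383,367))));print("block top",x,r)
x,y,yaw=map(float,sys.argv[1:4]);t=np.radians(yaw)
ex=np.array([np.cos(t),np.sin(t),0]);ey=np.array([-np.sin(t),np.cos(t),0])
out=[]
for c in L[:2]:
    s=8;im=cv2.resize(c["frame"][130:230,235:330,::-1],None,fx=s/2,fy=s/2,interpolation=cv2.INTER_CUBIC)
    def dr(P,col):
        p=(proj(c,P)-[235,130]+.5)*s/2-.5
        cv2.polylines(im,[p.round().astype(int).reshape(-1,1,2)],True,col,1)
    dr([np.array([x,y,.146])+a*.022*ex+b*.014*ey for a,b in((1,1),(1,-1),(-1,-1),(-1,1))],(255,0,0))
    dr([[x+.041*np.cos(u),y+.041*np.sin(u),.097] for u in np.linspace(0,6.28,60)],(0,255,0))
    out.append(im)
cv2.imwrite(sys.argv[4],np.hstack(out))
E
python3 ov.py .546 -.231 -45 pics/o1.png
```

```text
block top [ 0.55120737 -0.22932825  0.1413805 ] [np.float64(0.0002500216628995792), np.float64(0.00025002166289967635)]
```

View pics/o1.png

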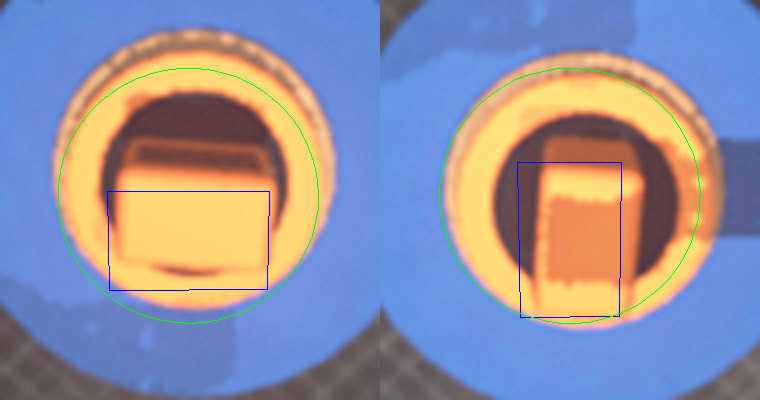

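```bash
python3 ov.py .552 -.228 -48 pics/o2.png
```

```text
block top [ 0.55120737 -0.22932825  0.1413805 ] [np.float64(0.0002500216628995792), np.float64(0.00025002166289967635)]
```

View pics/o2.png

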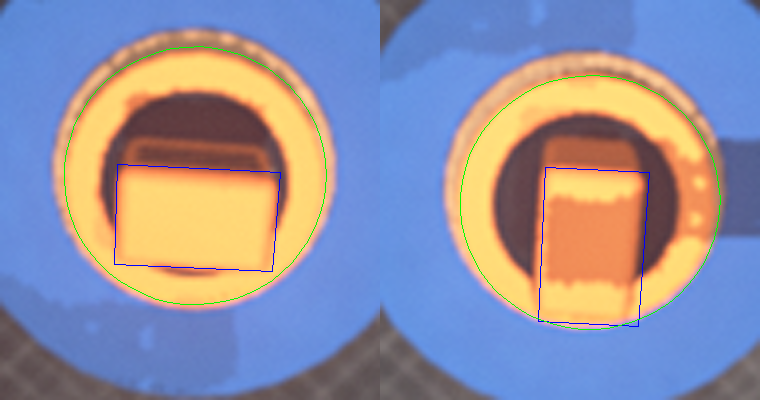

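```bash
python3 - <<'E'
from h import *
q=qdown(np.radians(42)); p=[.551,-.229]
bot.reach(p+[.25],q); bot.servo_line(p+[.123],velocity=.1)
o0=get_obs();print(o0["wrist_force"],o0["ft_torque"],o0["position"])
hand.move_gripper(.02,110)
o=get_obs();print(o["time_s"],o["wrist_force"],o["ft_torque"],o["gripper_width"],o["position"])
c=vision.read_camera("wrist");cv2.imwrite("pics/w3.png",c["frame"][:,:,::-1])
crop(vision.read_camera("side"),230,140,120,120,5,"pics/s3.png")
E
```

```text
[-0.08409886  0.71924446 -0.53059189] [ 0.00640648  0.03446386 -0.004884  ] [ 0.55143964 -0.22919135  0.12367032]
5.8667 [ 0.23483326 -0.13347531 -6.23664377] [-0.13736458 -0.11804016  0.27239457] 0.026991416299445414 [ 0.55061183 -0.22888936  0.12243308]
```

View pics/w3.png

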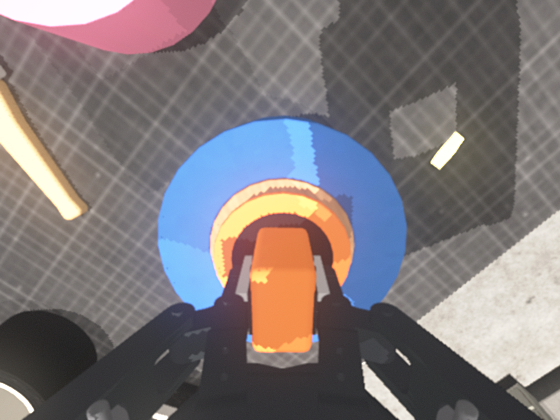

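View pics/s3.png

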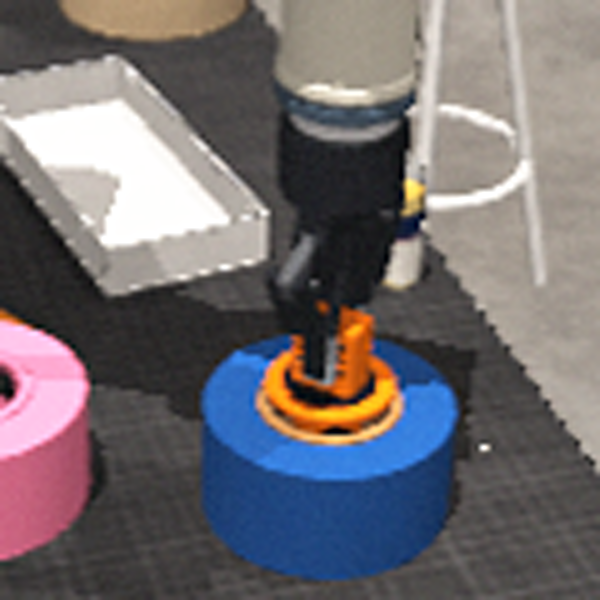

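```bash
cat >> h.py <<'E'
Q0=R.from_quat(qdown(np.radians(42))); PIV=np.array([.551,-.229,.073])
def pose(az,ang,h,piv=PIV):
    # tilt plug top toward azimuth az by ang; h = TCP dist above pivot
    ax=np.array([-np.sin(az),np.cos(az),0]); r=R.from_rotvec(ax*ang)
    return piv+r.apply([0,0,h]),(r*Q0).as_quat()
def F():
    o=get_obs(); return np.r_[o["wrist_force"],o["ft_torque"]]
E
python3 - <<'E'
from h import *
np.set_printoptions(precision=3,suppress=True)
print(get_obs()["time_s"],F())
p,q=pose(0,0,.0497);bot.servo_line(p,q,velocity=.01);bot.dwell(.1);b=F();print("base",b)
for d in (0,45,90,135):
    az=np.radians(d)
    for a in(.04,-.04):
        p,q=pose(az,a,.0497);bot.servo_line(p,q,velocity=.008);f=F();o=get_obs()
        rv=(R.from_quat(o["orientation"])*Q0.inv()).as_rotvec()
        ax=np.array([-np.sin(az),np.cos(az),0])
        print(d,a,"F",f[:3],"T",f[3:],"T.ax",f[3:]@ax,"act",rv@ax,round(o["time_s"],2))
    p,q=pose(0,0,.0497);bot.servo_line(p,q,velocity=.01)
print(F(),get_obs()["position"])
E
```

```text
5.9667 [ 0.712 -0.391 -7.743 -0.085 -0.156  0.156]
base [-0.293 -0.544 -8.833 -0.086  0.077  0.213]
0 0.04 F [-0.396 -0.574 -9.048] T [-0.186 -0.325 -0.073] T.ax -0.3248954279233635 act 0.04001569075604139 6.72
0 -0.04 F [-0.317 -0.306 -9.117] T [-0.107  0.203  0.007] T.ax 0.20342691349896674 act -0.039481245837475906 7.37
45 0.04 F [-2.857  0.112 -1.181] T [-0.091  0.668 -0.099] T.ax 0.5362415223076741 act 0.039683134813699325 8.12
45 -0.04 F [ 0.47  -0.475 -9.838] T [-0.404  0.12   0.004] T.ax 0.37033158131854627 act -0.0397767176720129 8.77
90 0.04 F [-1.163  0.872  0.444] T [ 0.076  0.495 -0.04 ] T.ax -0.0761329478571231 act 0.03967248845579756 9.52
90 -0.04 F [-0.16  -0.662 -2.486] T [-0.207  0.255 -0.051] T.ax 0.20692811415755938 act -0.03946896807573011 10.17
135 0.04 F [-2.217  0.701 -3.529] T [0.235 0.53  0.082] T.ax -0.5407585283501644 act 0.038812527882220726 10.92
135 -0.04 F [-1.934 -1.447 -5.609] T [-0.273  0.082 -0.034] T.ax 0.13454909729661424 act -0.03932537729338201 11.57
[ 1.174 -0.577 -8.845 -0.053 -0.114 -0.016] [ 0.551 -0.229  0.123]
```

```bash
python3 - <<'E'
from h import *
np.set_printoptions(precision=2,suppress=True)
h=.0492
p,q=pose(0,0,h);bot.servo_line(p,q,velocity=.01);bot.dwell(.2);print("base",F())
for d in (45,90,135,0):
    az=np.radians(d);ax=np.array([-np.sin(az),np.cos(az),0]);res=[]
    for a in(.04,-.04):
        p,q=pose(az,a,h);bot.servo_line(p,q,velocity=.01);bot.dwell(.15)
        f=np.mean([(bot.dwell(.03),F())[1] for _ in range(4)],0)
        T=f[3:]+np.cross(p-PIV,f[:3]);res.append(T)
        print(d,a,"F",f[:3],"T",f[3:],"Tpiv.ax",T@ax)
    print("  dT",res[0]-res[1],"along",(res[0]-res[1])@ax)
p,q=pose(0,0,h);bot.servo_line(p,q,velocity=.01);bot.dwell(.1)
print(get_obs()["time_s"],F())
E
```

```text
base [-1.69  1.48 -1.3   0.3   0.26 -0.08]
45 0.04 F [-2.33  0.74  1.33] T [0.1  0.41 0.02] Tpiv.ax 0.16043797797147885
45 -0.04 F [ 0.39 -2.24 -8.62] T [-0.5   0.2   0.01] Tpiv.ax 0.41695616485700165
  dT [0.44 0.08 0.01] along -0.2565181868855228
90 0.04 F [-2.55  0.56  0.02] T [ 0.25  0.53 -0.04] Tpiv.ax -0.22181462190366258
90 -0.04 F [-0.92 -1.63 -4.15] T [-0.17  0.22 -0.04] Tpiv.ax 0.07930023088362846
  dT [0.3  0.23 0.01] along -0.30111485278729105
135 0.04 F [-0.45  1.47 -7.73] T [0.33 0.28 0.07] Tpiv.ax -0.35287272668692726
135 -0.04 F [-4.7  -1.8   3.63] T [-0.36  0.88 -0.05] Tpiv.ax -0.2601597405395294
  dT [ 0.53 -0.4   0.12] along -0.09271298614739787
0 0.04 F [-1.81 -0.89 -0.75] T [-0.29  0.27  0.  ] Tpiv.ax 0.1872231085515275
0 -0.04 F [ -0.56  -0.96 -10.79] T [-0.08  0.34 -0.02] Tpiv.ax 0.2925642920073023
  dT [-0.21 -0.11  0.02] along -0.10534118345577478
18.9333 [  0.24  -1.04 -11.32  -0.19  -0.09   0.06]
```

```bash
python3 - <<'E'
from h import *
np.set_printoptions(precision=2,suppress=True)
h=.0490;A=.045
p,q=pose(0,A,h);bot.servo_line(p,q,velocity=.01)
D=[]
for i in range(1,49):
    az=2*np.pi*i/24
    p,q=pose(az,A,h);bot.servo_line(p,q,velocity=.012)
    o=get_obs();f=F();rv=(R.from_quat(o["orientation"])*Q0.inv()).as_rotvec()
    D.append(np.r_[np.degrees(az)%360,rv[:2],f,o["position"]])
D=np.array(D);np.save("prec.npy",D)
p,q=pose(0,0,h);bot.servo_line(p,q,velocity=.01)
print(get_obs()["time_s"])
for r in D[::2]: print(r[[0,1,2,3,4,5,6,7,8]])
for s in(slice(0,24),slice(24,48),slice(0,48)):
    th=D[s,1:3];T=D[s,6:8]+np.array([np.cross(r[9:12]-PIV,r[3:6])[:2] for r in D[s]])
    for TT,n in((T,"piv"),(D[s,6:8],"raw")):
        X=np.c_[th,np.ones(len(th))];K,res,_,_=np.linalg.lstsq(X,TT,rcond=None);K=K[:2].T
        w,v=np.linalg.eigh((K+K.T)/2)
        print(n,K,"eig",w,"axis az",np.degrees(np.arctan2(v[1],v[0])),"res",np.sqrt(res/len(th)))
E
```

```text
31.675
[15.   -0.01  0.04 -0.41 -1.54 -8.39 -0.33 -0.11 -0.12]
[45.   -0.03  0.03 -0.48 -0.88 -7.02  0.01  0.03 -0.09]
[75.   -0.04  0.01 -2.71 -0.27 -0.54  0.04  0.29  0.02]
[105.    -0.04  -0.01  -0.92  -1.38   0.16  -0.03   0.31  -0.09]
[135.    -0.03  -0.03  -2.83  -1.96  -3.73  -0.39   0.53  -0.12]
[165.    -0.01  -0.04  -3.92   1.34  -1.48   0.02   0.97   0.01]
[195.     0.01  -0.04  -5.     1.23  -0.75   0.07   1.19  -0.02]
[225.     0.03  -0.03  -5.21  -0.14  -2.15   0.27   0.89   0.05]
[255.     0.04  -0.01  -1.44   0.62  -2.9    0.08   0.6    0.  ]
[285.     0.04   0.01  -3.04  -0.08  -0.99  -0.06   0.51   0.04]
[315.     0.03   0.03  -0.64   0.53  -3.19   0.09  -0.03  -0.16]
[345.     0.01   0.04   2.98   1.38  -6.84   0.16  -0.77  -0.17]
[15.   -0.01  0.04  3.62  0.2  -4.67 -0.   -0.93 -0.15]
[45.   -0.03  0.03  3.58 -1.58 -4.96 -0.15 -0.82  0.09]
[75.   -0.04  0.01  3.39 -0.82 -5.35  0.13 -0.66  0.02]
[105.    -0.04  -0.01   2.79  -0.42  -4.99   0.15  -0.37   0.07]
[135.    -0.03  -0.03  -0.05  -0.4   -5.3   -0.03   0.16   0.08]
[165.    -0.01  -0.04  -2.46   0.04  -4.49
[... 316 characters left out ...]
81  -3.57  -0.19  -0.16  -0.04]
[345.     0.01   0.04   2.99   0.49  -3.83  -0.14  -0.81  -0.24]
piv [[  1.69  -0.17]
 [  1.37 -12.1 ]] eig [-12.13   1.72] axis az [  92.49 -177.51] res [0.13 0.16]
raw [[  2.36  -0.38]
 [  1.99 -15.07]] eig [-15.11   2.39] axis az [  92.63 -177.37] res [0.15 0.21]
piv [[ -1.94  -0.55]
 [ 11.32 -16.63]] eig [-18.39  -0.18] axis az [ 108.11 -161.89] res [0.11 0.1 ]
raw [[ -1.22  -0.85]
 [ 15.04 -20.89]] eig [-23.18   1.07] axis az [ 107.9 -162.1] res [0.12 0.13]
piv [[ -0.12  -0.36]
 [  6.34 -14.38]] eig [-14.98   0.48] axis az [ 101.39 -168.61] res [0.14 0.24]
raw [[  0.57  -0.61]
 [  8.51 -18.  ]] eig [-18.81   1.38] axis az [ 101.53 -168.47] res [0.15 0.31]
```

```bash
cat >> h.py <<'E'
def tp(f,p): return f[3:]+np.cross(p-PIV,f[:3])
def swing(az,a,h,v):
    p,q=pose(az,a,h);bot.servo_line(p,q,velocity=v)
    o=get_obs();f=F();print(f"{a:+.2f} h{h:.4f} t{o['time_s']:.2f} F",f[:3].round(1),"T",f[3:].round(2),"Tp",tp(f,np.array(o['position'])).round(2),round(o['gripper_width'],4),flush=True)
    return f
E
python3 - <<'E'
from h import *
az=np.pi/2
for a,h in((.05,.049),(.08,.049),(-.05,.049),(-.08,.049)):
    f=swing(az,a,h,.015)
    if abs(f[3])>.5: print("stop");swing(az,0,h,.015);break
else:
    for a,h in((-.11,.0495),(.11,.0505)):
        f=swing(az,a,h,.02)
        if abs(f[3])>.6: print("stop");swing(az,0,h,.015);break
crop(vision.read_camera("side"),230,140,120,120,5,"pics/s4.png")
E
```

```text
+0.05 h0.0490 t31.99 F [ 1.9 -1.4 -0.8] T [-0.22 -0.38  0.1 ] Tp [-0.15 -0.28  0.1 ] 0.0265
+0.08 h0.0490 t32.24 F [ 0.8 -1.3 -2.6] T [-0.02 -0.44  0.08] Tp [ 0.04 -0.4   0.08] 0.0271
-0.05 h0.0490 t32.82 F [-0.2 -2.1 -1.6] T [-0.18 -0.06  0.03] Tp [-0.08 -0.07  0.03] 0.0265
-0.08 h0.0490 t33.07 F [ 1.9  0.1 -4.9] T [-0.07 -0.13 -0.08] Tp [-0.06 -0.04 -0.07] 0.0267
-0.11 h0.0495 t33.32 F [-1.4 -0.4 -2.6] T [0.12 0.18 0.03] Tp [0.15 0.11 0.02] 0.0269
+0.11 h0.0505 t34.02 F [-2.1  0.2  2. ] T [ 0.11  0.53 -0.07] Tp [ 0.11  0.42 -0.06] 0.0267
```

View pics/s4.png

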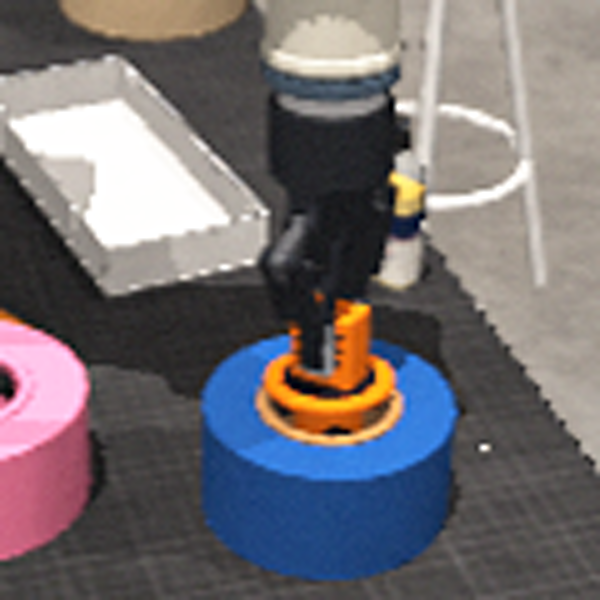

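```bash
python3 - <<'E'
from h import *
az=np.pi/2;h=.0505;s=-1
for i in range(9):
    h+=.002
    f=swing(az,s*.12,h,.022*h/.05); s=-s
    if f[2]<-9.5 or np.linalg.norm(f[3:5])>1.2: print("guard");break
crop(vision.read_camera("side"),230,140,120,120,5,"pics/s5.png")
E
```

```text
-0.12 h0.0525 t34.73 F [-0.8 -1.9 -3.1] T [-0.53  0.12 -0.06] Tp [-0.41  0.08 -0.06] 0.0267
+0.12 h0.0545 t35.42 F [ 0.7  0.3 -5.9] T [ 0.49 -0.25  0.04] Tp [ 0.43 -0.21  0.04] 0.0269
-0.12 h0.0565 t36.12 F [-1.5 -0.8  3.3] T [-0.02  0.25 -0.02] Tp [ 0.    0.17 -0.03] 0.027
+0.12 h0.0585 t36.81 F [ 0.6 -0.5 -7.3] T [ 0.15 -0.14  0.13] Tp [ 0.12 -0.11  0.13] 0.0271
-0.12 h0.0605 t37.50 F [-1.7 -0.2  1.7] T [-0.12  0.23 -0.03] Tp [-0.12  0.13 -0.04] 0.0269
+0.12 h0.0625 t38.19 F [-0.6 -0.1 -1.4] T [0.11 0.19 0.07] Tp [0.11 0.16 0.07] 0.0266
-0.12 h0.0645 t38.88 F [ 0.5 -0.5 -3.2] T [-0.22 -0.13  0.02] Tp [-0.16 -0.1   0.03] 0.0268
+0.12 h0.0665 t39.58 F [ 0.2  0.2 -1.9] T [ 0.4  -0.02  0.05] Tp [ 0.37 -0.01  0.05] 0.0269
-0.12 h0.0685 t40.27 F [-0.4  0.4 -1.3] T [-0.27 -0.04  0.02] Tp [-0.28 -0.07  0.02] 0.0269
```

View pics/s5.png

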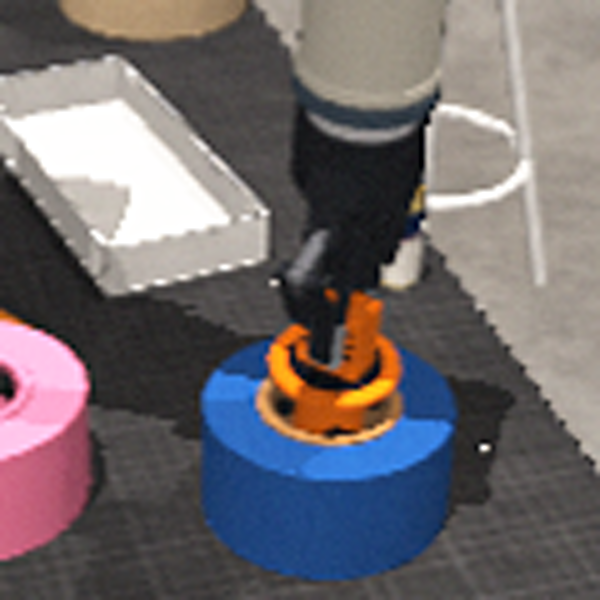

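```bash
python3 - <<'E'
from h import *
az=np.pi/2;h=.0685;s=1
for i in range(13):
    h+=.0024
    f=swing(az,s*.12,h,.024*h/.05); s=-s
    if f[2]<-10 or np.linalg.norm(f[3:5])>1.2: print("guard");break
crop(vision.read_camera("side"),230,140,120,120,5,"pics/s6.png")
E
```

```text
+0.12 h0.0709 t40.96 F [ 0.3 -0.9 -2. ] T [-0.16  0.04 -0.03] Tp [-0.12  0.06 -0.03] 0.0269
-0.12 h0.0733 t41.60 F [-0.3 -1.3 -0.1] T [-0.26  0.11 -0.1 ] Tp [-0.16  0.09 -0.11] 0.027
+0.12 h0.0757 t42.24 F [-0.6  0.6  0.2] T [-0.12  0.09 -0.04] Tp [-0.16  0.05 -0.04] 0.0268
-0.12 h0.0781 t42.88 F [-0.5 -0.2  2.3] T [ 0.03  0.18 -0.07] Tp [ 0.02  0.14 -0.07] 0.027
+0.12 h0.0805 t43.52 F [ 0.8 -0.9 -7.2] T [ 0.03 -0.37  0.03] Tp [ 0.03 -0.31  0.02] 0.0271
-0.12 h0.0829 t44.17 F [-0.3  0.6 -0.2] T [-0.04  0.02  0.07] Tp [-0.09 -0.01  0.07] 0.0269
+0.12 h0.0853 t44.81 F [-0.3  0.3 -0.3] T [0.   0.04 0.05] Tp [-0.03  0.02  0.05] 0.0269
-0.12 h0.0877 t45.45 F [ 0.6 -0.1 -5.4] T [-0.13 -0.27 -0.04] Tp [-0.06 -0.22 -0.03] 0.027
+0.12 h0.0901 t46.09 F [-1.2 -0.4  1.2] T [-0.02  0.15  0.1 ] Tp [0.03 0.03 0.12] 0.0268
-0.12 h0.0925 t46.73 F [ 1.2  0.5 -4.6] T [-0.09 -0.22  0.01] Tp [-0.09 -0.11  0.02] 0.0266
+0.12 h0.0949 t47.38 F [-1.2 -0.3  4.5] T [-0.39  0.52 -0.07] Tp [-0.31  0.41 -0.06] 0.0268
-0.12 h0.0973 t48.02 F [ 0.5 -0.2 -0.7] T [ 0.06 -0.14 -0.05] Tp [ 0.09 -0.1  -0.05] 0.0268
+0.12 h0.0997 t48.66 F [-3.6 -5.6  3.9] T [-1.3   0.8  -0.03] Tp [-0.7   0.44  0.01] 0.0267
guard
```

View pics/s6.png

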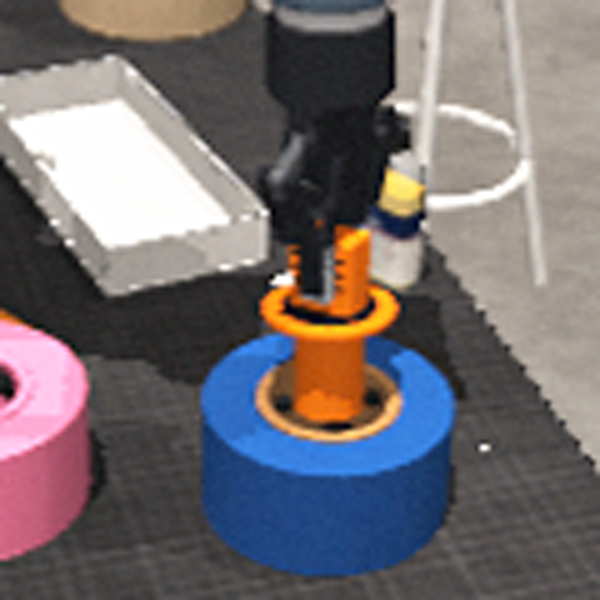

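```bash
python3 - <<'E'
from h import *
az=np.pi/2
for a,h,v in((0,.1005,.04),(-.07,.1015,.04),(.0,.1035,.03),(0,.108,.03)):
    f=swing(az,a,h,v)
    if f[2]<-8.5: print("guard");break
crop(vision.read_camera("side"),230,140,120,120,5,"pics/s7.png")
E
```

```text
+0.00 h0.1005 t49.16 F [-3.8  0.7 12.2] T [-0.16  1.11 -0.06] Tp [-0.23  0.72 -0.06] 0.0267
-0.07 h0.1015 t49.48 F [-3.7  1.5 15.3] T [ 0.11  1.2  -0.05] Tp [-0.15  0.81 -0.07] 0.0265
+0.00 h0.1035 t49.88 F [-0.3  1.2 -2.8] T [ 0.03  0.01 -0.  ] Tp [-0.09 -0.02 -0.  ] 0.027
+0.00 h0.1080 t50.18 F [-0.3  1.1 -1.9] T [ 0.01 -0.01 -0.05] Tp [-0.1  -0.04 -0.05] 0.0266
```

View pics/s7.png

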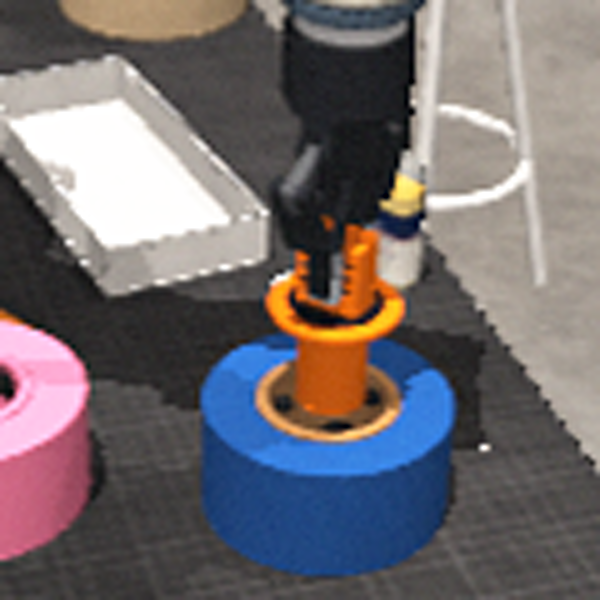

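```bash
python3 - <<'E'
from h import *
q=Q0.as_quat()
bot.servo_line([.551,-.229,.25],q,velocity=.12)
bot.dwell(.1)
bot.servo_line([.510,.198,.25],q,velocity=.25)
bot.servo_line([.510,.198,.115],q,velocity=.12)
print(get_obs()["time_s"],F().round(2))
c=vision.read_camera("side");crop(c,190,100,160,130,5,"pics/s8.png")
E
```

```text
54.2 [ 0.17  0.39 -1.99  0.05 -0.01  0.07]
```

View pics/s8.png

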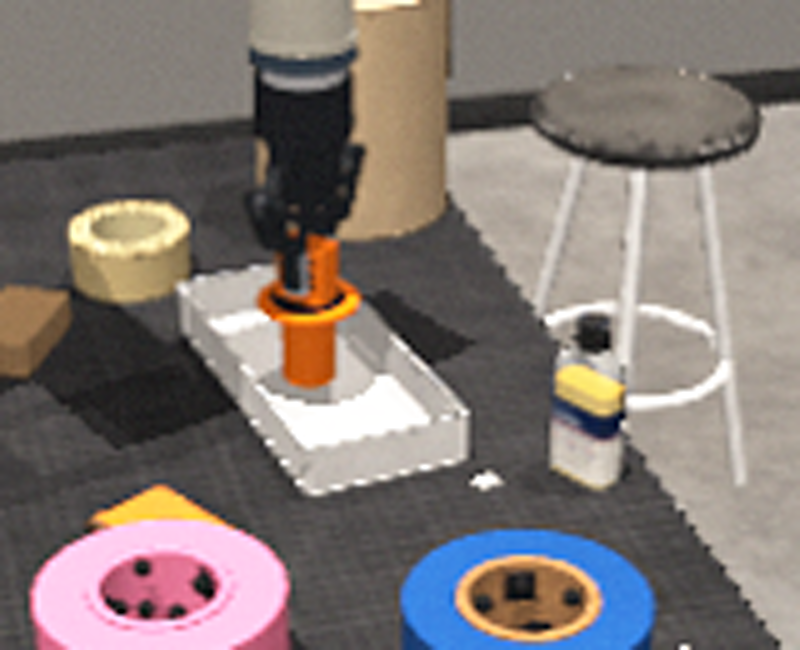

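The plug hangs upright over the middle of the tray, and the roll and bottle are standing. I'll lower it to contact.

```bash
python3 - <<'E'
from h import *
q=Q0.as_quat();z=.104
bot.servo_line([.510,.198,z],q,velocity=.04);f=F();print(f.round(2))
while f[2]<1.5 and z>.094:
    z-=.001;bot.servo_line([.510,.198,z],q,velocity=.01);f=F();print(round(z,4),f[:3].round(2))
hand.move_gripper(.06);print(get_obs()["time_s"])
bot.servo_line([.510,.198,.17],q,velocity=.1);bot.servo_line([.510,.198,.26],q,velocity=.2)
print(get_obs()["time_s"],F().round(2))
c=vision.read_camera("side");crop(c,190,100,160,130,5,"pics/s9.png")
c=vision.read_camera("wrist");cv2.imwrite("pics/w9.png",c["frame"][:,:,::-1])
print(get_obs()["time_s"])
E
```

```text
[-0.86  0.63 -3.36 -0.    0.02  0.04]
0.103 [-0.41 -0.88 -2.17]
0.102 [-0.88 -0.31 -2.68]
0.101 [-1.06 -0.68 -2.32]
0.1 [-0.47  0.93 -3.05]
0.099 [-2.17 -1.05  4.86]
56.3417
57.8 [-0.16 -0.4  -1.19 -0.01 -0.02 -0.02]
57.9
```

View pics/s9.png

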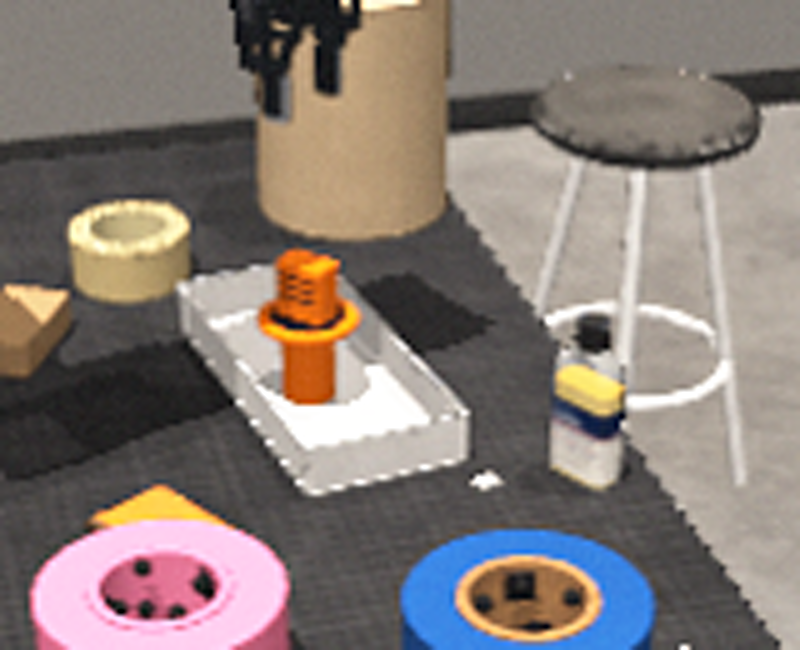

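View pics/w9.png

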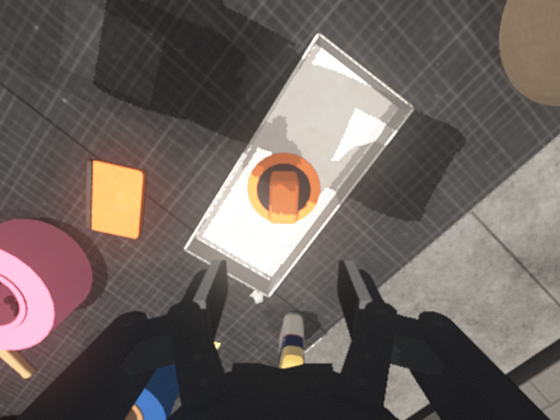

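The plug stands upright inside the tray. The gripper is clear, and the roll and bottle are standing.

```bash
python3 -c "
from workcell import hand_in,get_obs
hand_in();print(get_obs()['time_s'])"
```

```text
the job is handed in; nothing more can be done
the job is handed in; nothing more can be done
```

The core plug is out of the blue roll and standing upright in the white tray. I handed the job in at about 58 s of the 72 s allowed; no verdict was reported.

- **Finding the direction:** I gripped the block at 110 N. Single tilts at four azimuths gave inconsistent torques. A small circular tilt then showed almost all the resistance about the y axis, so the plug gives when tilted toward ±y.
- **Walking it out:** I rocked it ±0.12 rad along y, raising about 2 mm per swing for roughly 55 mm. The worst upward pull was about 11 N at the end of the feeling tests, close to the roll's weight. While raising, it stayed under 8 N.
- **Rough spot:** Near the exit my torque guard tripped, with the foot catching on a button at up to about 15 N of downward push. The next rock cleared it, and only the plug's weight remained on the wrist.
- **Last checks:** By eye in the final side and wrist pictures, the plug stands inside the tray walls, the roll and bottle are upright, and the gripper is clear. Contact on the tray floor came at the expected height, TCP z = 0.099 m.
- **Disagreements:** The top camera put the block about 7 mm short in x of the wrist-camera fit, which I used. Triangulated from the two wrist views, the block top came out at 141 mm, against 146 mm expected.

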